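# Fetch the bracket that matches the sample

### The job

We need a second column bracket like the sample fixed in the two-place kit tray on the left. From the three bins on the right pick the bracket of the same shape as the sample and stand it upright in the tray's empty place, without disturbing the other two brackets, and let go.

Things in the scene. Friction and masses are not known exactly. Their poses are not given: they have to be found in the camera images.
- kit_tray: Grey two-place tray, 90 (x) x 245 (y) x 15 mm, walls and floor 4 mm, fixed on the left. Origin: centre of its underside; x away from the robot, y to the left, z up. Left place (y = +60 mm): the sample, a U-shaped aluminium bracket 45 mm tall, screwed down. Right place empty: centre x = 0, y = -60 mm, floor z = 4 mm, 82 x 116 mm inside. A tall instrument stands 10 cm behind.
- bracket_u: U-shaped bracket, same shape and size as the sample. Loose aluminium, 45 mm tall, walls 8 mm, 44 x 44 mm seen from above, about 85 g, upright on the 4 mm floor of one of three grey bins (rims 15 mm high, 120 mm apart; which one varies). Origin: centre of that 44 x 44 mm outline at the underside; z up. Web at x = -18 mm, open to +x; legs along x, their outer faces at y = +22 and -22 mm (grip these from above).
- bracket_l: L-shaped bracket, not wanted. Loose aluminium, 45 mm tall, walls 8 mm, 44 x 44 mm seen from above, about 85 g, upright on the 4 mm floor of one of three grey bins (rims 15 mm high, 120 mm apart; which one varies). Origin: centre of that 44 x 44 mm outline at the underside; z up. One leg along y at x = -18 mm, the other along x at y = -18 mm.
- bracket_t: T-shaped bracket, not wanted. Loose aluminium, 45 mm tall, walls 8 mm, 44 x 44 mm seen from above, about 85 g, upright on the 4 mm floor of one of three grey bins (rims 15 mm high, 120 mm apart; which one varies). Origin: centre of that 44 x 44 mm outline at the underside; z up. Crossbar along y at x = -18 mm, stem along x at y = 0.

How it is judged:
At the end, for the whole second after the job is handed in: The U-shaped bracket stands in the empty (right) place of the kit tray: its origin within 30 mm in x and 45 mm in y of the place's centre, its underside on the tray floor (within 5 mm), upright within 0.1 rad and at rest (x of bracket_u in the frame of kit_tray between -0.03 and 0.03 m and y of bracket_u in the frame of kit_tray between -0.105 and -0.015 m and z of bracket_u in the frame of kit_tray between 0 and 0.009 m and angle between bracket_u's own z axis and vertical below 0.1 rad and linear speed of bracket_u below 0.02 m/s); the robot touches nothing.
It fails at once if the L-shaped bracket is disturbed: moved by more than 30 mm or tipped by more than 0.5 rad (distance of bracket_l from where it was at the start of the episode above 0.03 m or angle between bracket_l's own z axis and vertical above 0.5 rad).
It fails at once if the T-shaped bracket is disturbed: moved by more than 30 mm or tipped by more than 0.5 rad (distance of bracket_t from where it was at the start of the episode above 0.03 m or angle between bracket_t's own z axis and vertical above 0.5 rad).
It also fails if it takes over 42 s, if anything falls off the work surface, if the arm or the gripper's body presses on something with over 40 N, if the wrist force passes 120 N, or if a joint passes its speed limit or range.

### The arm

A 6-joint arm with a two-finger parallel gripper is mounted at the origin on a cart in front of the work surface, level with it; the furniture and walls round the work are solid. World frame = base frame: x ahead of the robot, y to its left, z up, the work surface at z = 0. Lengths are in m, angles in rad, forces in N, time in s.
With the tool pointing down it reaches from about 0.4 to 0.825 m from the base axis. Payload 7 kg.
Tool frame: the origin (TCP) lies midway between the tips of the shut fingers; the grasp point (between the pads) lies 19 mm behind it; z points along the fingers, y is the line along which they close (so a half turn about z gives the same grasp; the last joint's range is limited). The gripper opens to 88 mm and grips with 3 to 60 N. Pads are 19 mm wide; open, the fingers measure 130 mm over their backs; the gripper's body (78 mm by 193 mm) begins 47 mm behind the grasp point.
Start: joints at [-0.918, 0.359, 0.012, 0, -1.224, -0.288], TCP at [0.241, -0.631, 0.198] pointing down, gripper open.
Joint ranges: [-3.07, 3.07], [-1.43, 2.12], [-1.02, 1.25], [-3.03, 1.67], [-3.05, -0], [-3.03, 3.03]. Speed limits (rad/s): [2.39, 2.39, 3.01, 3.14, 3.14, 3.14].

### API

Orientations are given as [roll, pitch, yaw] about the fixed x, y, z axes, in that order (R = Rz(yaw) Ry(pitch) Rx(roll)).
In Python, from station import get_state, grab_frame, calibration, job_done, boxes_of, regions_of, spot_point gives the robot as it stands. The module is installed in compiled form; this text tells all that it offers.
- The arm moves only by the tool arm_command, never from a script. Its argument "commands" is a list of rows, each an object of numbers: "tx", "ty", "tz": the shift along the tool's x, y, z each as a share of 25 cm, from -1 to 1; "twist": the turn about the tool's z as a share of 180 degrees, from -1 to 1. A call has exactly 8 rows; each row is the pose to reach, as a shift and turn from the pose commanded when the call began, along the tool's axes at that moment, turning the shorter way round; what a row does not reach only later rows make up. A row lasts 1/12 s, in which the tool goes at most 41.7 mm and 7.16 degrees, less where a joint would pass 70% of its speed; a pose out of reach is approached as far as the arm can. A call with a number of a shift or a turn outside -1 to 1 is refused whole. A call with a gripper value outside its range is refused whole. "claw" is the opening, from 0 (shut) to 1 (fully open), set as the call begins (left out, the last holds). The fingers move at their own pace and stop on an object; "grip_force" is the grip in N (left out, the last holds). Time passes only in rows, so rows that repeat a pose let the fingers close, or fill a call up. It gives the time, the measured TCP pose, the force, the opening and the grip force at its end, in the units of the state.
- get_state(): the state, without advancing time (a new reading comes with each control period).
- grab_frame(name): name is "scene" or "top" or "wrist"; returns the picture (480x640x3 uint8, red, green, blue); there is no depth.
- calibration(name): a dict with "camera_matrix" (3x3 intrinsics, pixels), "extrinsics" (4x4, takes a point from camera to world coordinates). Camera axes: x right, y down, z forward; pixel columns grow to the right and rows downward; lengths in m; the calibration is good to about 2 mm. A picture is of the moment at which its call begins: read the wrist's pose just before it. calibration takes no time and is no camera call; for the wrist camera it gives the pose at the moment of the call.
- job_done(): hands the job in; it is judged then, once.
Trained networks look in the newest picture that a camera, given by its name, has taken for a name from the list of things; names that differ only in an ending like _2 or _b are one class to them, and where a whole thing is asked for, a point or a joint stands for the part that bears it (a point fixed in the world has none). Each returns a list of dicts, best first, with "score" (0 to 1); they miss things now and then, are a little off and sometimes report something else, mostly with a low value. They report only what shows in the picture. A call takes as long as a camera call.
- boxes_of(query, camera): "rect" ([left, top, right, bottom] in pixels, round what is visible of it).
- regions_of(query, camera): "region" (480x640 bool, what is visible of it) and "rect" ([left, top, right, bottom] in pixels, round what is visible of it).
- spot_point(query, camera): "uv" ([column, row] in pixels: a listed point, or the origin of a listed thing).
The state is a dict: "t": time; "q": joint angles; "qd": joint speeds; "joint_efforts": joint torques, N m; "eef_pos": TCP position; "ee_rot": TCP orientation; "force": force on the tool from outside, world axes, zero at the start; "moment": the same for the moment, N m; "width": finger opening in m; "gripper_force": force on a finger pad.
Only numpy, scipy, OpenCV 4.12 (cv2) and the standard library are available. Lean on these libraries where they do the work, as an engineer would, in place of code of your own. Each camera call takes 0.05 s, during which the arm holds its last target. There are 200 camera calls.

## Working session

There is one attempt and no reset: what is moved stays moved. The work goes in short steps, Python scripts to look and compute and a tool call to move; the robot and the scene stay as the last step left them, time stands still between calls to the robot, and variables do not carry over. Pictures are saved under pics/ and viewed, at most 12 in all, crops included, and the job is handed in when it is done.

Besides the shell and the picture viewer there is one more tool, called after "Request:" by a JSON object that holds its "name" and its "arguments". arm_command: Moves the arm, as the interface text tells. Shift numbers are shares of 25 cm and turn numbers shares of 180 degrees, none past 1 either way. Its arguments: {"type":"object","properties":{"commands":{"type":"array"},"claw":{"type":"number"},"grip_force":{"type":"number"}},"required":["commands"]}

```bash
mkdir -p pics
cat > h.py <<'E'
import numpy as np, cv2
from station import *
def ray(cam,uv):
    c=calibration(cam);K=np.array(c["camera_matrix"]);T=np.array(c["extrinsics"])
    d=T[:3,:3]@np.linalg.solve(K,[uv[0],uv[1],1.]);return T[:3,3],d
def atz(cam,uv,z):
    o,d=ray(cam,uv);return (o+d*(z-o[2])/d[2]).round(4)
def proj(cam,p):
    c=calibration(cam);K=np.array(c["camera_matrix"]);T=np.array(c["extrinsics"])
    v=K@(T[:3,:3].T@(np.array(p)-T[:3,3]));return v[:2]/v[2]
def tri(rs):
    A=0;b=0
    for o,d in rs:
        d=d/np.linalg.norm(d);P=np.eye(3)-np.outer(d,d);A=A+P;b=b+P@o
    return np.linalg.solve(A,b).round(4)
def save(cam,name):
    im=grab_frame(cam);cv2.imwrite(f"pics/{name}.png",im[:,:,::-1]);return im
E
python3 - <<'E'
from h import *
s=get_state();print(s["t"],s["eef_pos"],s["ee_rot"],s["width"])
a=[save(c,c+"1") for c in("top","scene")]
save("wrist","wrist1")
for c in("top","scene","wrist"):
  print(c,np.array(calibration(c)["extrinsics"])[:3,3].round(3))
  for n in("bracket_u","bracket_l","bracket_t","kit_tray"):
    print(n,[(np.round(r["uv"],1).tolist(),round(r["score"],2),atz(c,r["uv"],.004).tolist()) for r in spot_point(n,c)][:3])
print(get_state()["t"])
E
```

```text
0.0 [ 0.24058237 -0.63007765  0.19720268] [ 3.13988925e+00 -1.37345931e-04 -2.77695427e+00] 0.08755181596223871
top [ 0.297 -0.08   1.151]
bracket_u [([430.5, 238.0], 0.88, [0.5223, -0.2873, 0.004]), ([372.9, 242.3], 0.73, [0.5121, -0.1659, 0.004]), ([485.1, 233.3], 0.52, [0.5333, -0.4022, 0.004])]
bracket_l [([430.5, 238.0], 0.88, [0.5223, -0.2873, 0.004]), ([372.9, 242.3], 0.73, [0.5121, -0.1659, 0.004]), ([485.1, 233.3], 0.52, [0.5333, -0.4022, 0.004])]
bracket_t [([430.5, 238.0], 0.88, [0.5223, -0.2873, 0.004]), ([372.9, 242.3], 0.73, [0.5121, -0.1659, 0.004]), ([485.1, 233.3], 0.52, [0.5333, -0.4022, 0.004])]
kit_tray [([217.0, 262.8], 0.91, [0.4656, 0.1626, 0.004])]
scene [-0.301 -0.441  0.699]
bracket_u [([360.6, 269.7], 0.91, [0.5095, -0.165, 0.004]), ([486.5, 303.1], 0.76, [0.5242, -0.3988, 0.004]), ([422.4, 283.6], 0.73, [0.5237, -0.2814, 0.004])]
bracket_l [([360.6, 269.7], 0.91, [0.5095, -0.165, 0.004]), ([486.5, 303.1], 0.76, [0.5242, -0.3988, 0.004]), ([422.4, 283.6], 0.73, [0.5237, -0.2814, 0.004])]
bracket_t [([360.6, 269.7], 0.91, [0.5095, -0.165, 0.004]), ([486.5, 303.1], 0.76, [0.5242, -0.3988, 0.004]), ([422.4, 283.6], 0.73, [0.5237, -0.2814, 0.004])]
kit_tray [([196.2, 238.9], 0.96, [0.4503, 0.1648, 0.004]), ([359.1, 268.0], 0.33, [0.5129, -0.1605, 0.004])]
wrist [ 0.166 -0.66   0.385]
bracket_u []
bracket_l []
bracket_t []
kit_tray []
0.75
```

View pics/top1.png

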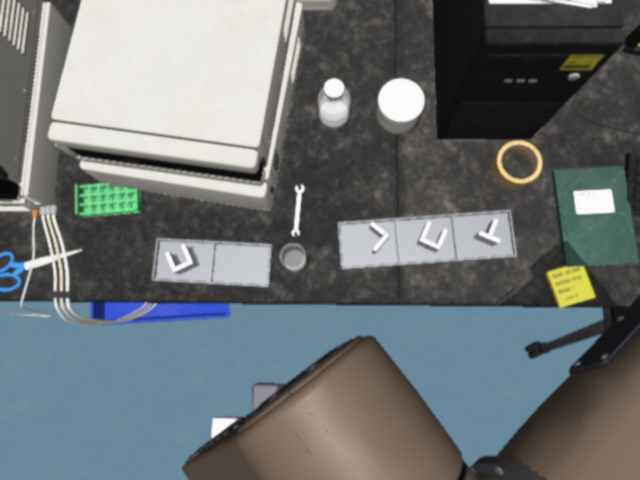

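View pics/scene1.png

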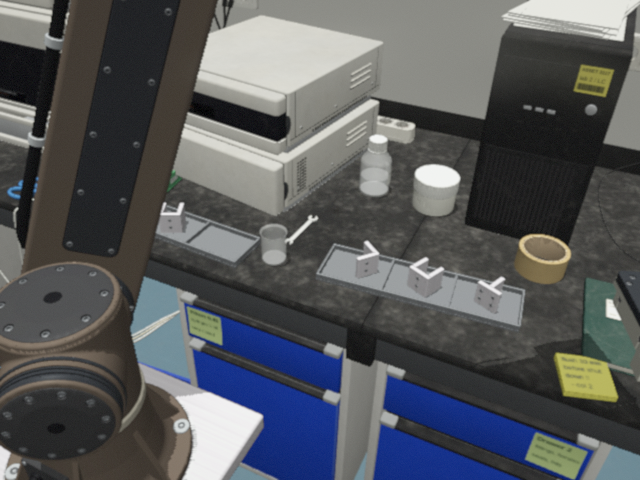

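View pics/wrist1.png

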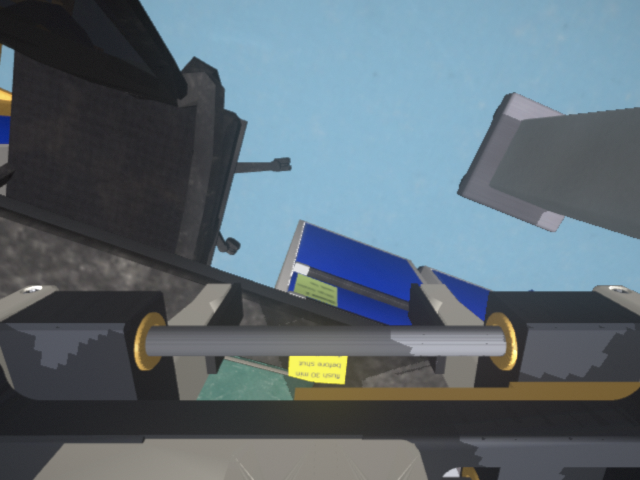

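Run:
```python
from h import *
a=cv2.imread("pics/top1.png")[200:280,335:520];b=cv2.imread("pics/scene1.png")[230:330,310:530]
a=cv2.resize(a,(740,320),interpolation=3)[:,:];b=cv2.resize(b,(594,270),interpolation=3);b=cv2.copyMakeBorder(b,0,0,0,146,0)
cv2.imwrite("pics/c1.png",np.vstack([a,b]))
```

```text
(no output)
```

View pics/c1.png

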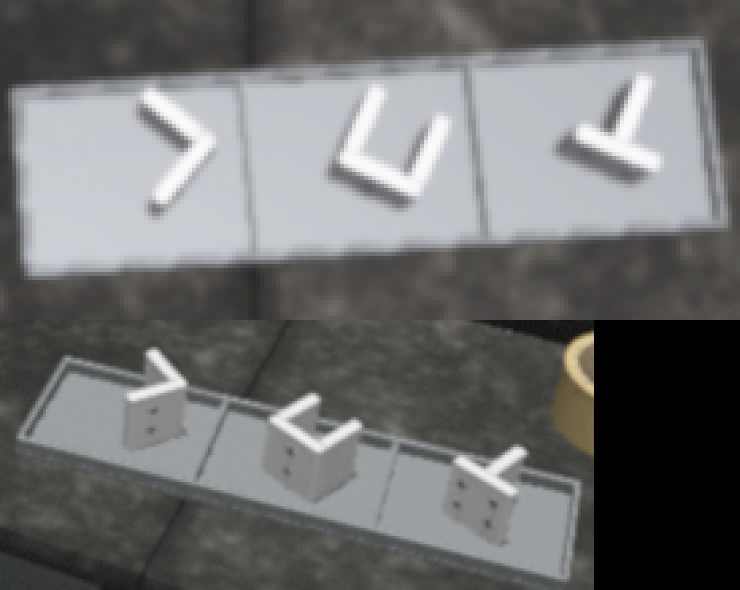

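Middle bin holds the U (top crop: web from about (419,242) to (438,249), legs opening up/right); L is in the left bin, T in the right one. Getting its pose.

Run:
```python
from h import *
for cam,nm in(("top","top1"),("scene","scene1")):
  pass
im=cv2.imread("pics/top1.png",0)
reg=np.zeros((480,640),np.uint8);reg[215:256,412:452]=(im[215:256,412:452]>215)*255
c=max(cv2.findContours(reg,0,2)[0],key=cv2.contourArea).reshape(-1,2)
w=np.array([atz("top",p,.049)[:2] for p in c],np.float32)
print(cv2.minAreaRect(w))
for p in((419.5,241.5),(438,249),(429.5,222.5),(446,230)):print(atz("top",p,.049))
# scene top corners crop scale 2.7 off 310,230
f=lambda x,y:(310+x/2.7,230+(y-320)/2.7)
S={"webL":f(272,420),"webR":f(318,448),"legL":f(316,398),"legR":f(358,424)}
T={"webL":(419.5,241.5),"webR":(438,249),"legL":(429.5,222.5),"legR":(446,230)}
for k in S:print(k,tri([ray("scene",S[k]),ray("top",T[k])]),atz("scene",S[k],.049))
s=get_state();print(s["eef_pos"],s["ee_rot"],s["q"],s["t"])
c=calibration("wrist");print(np.array(c["extrinsics"]).round(3))
# beaker & instrument & tray right
for p in((293,257),(281,257),(272,286),(152,280),(271,245),(155,238),(212,262)):print(p,atz("top",p,.015))
```

```text
((0.5202090740203857, -0.2852301001548767), (0.04542871192097664, 0.04425782710313797), 64.11296081542969)
[ 0.5061 -0.2567  0.049 ]
[ 0.491  -0.2936  0.049 ]
[ 0.5456 -0.278   0.049 ]
[ 0.5303 -0.3109  0.049 ]
webL [ 0.507  -0.2582  0.0464] [ 0.5045 -0.2598  0.049 ]
webR [ 0.4914 -0.2944  0.0479] [ 0.4905 -0.2953  0.049 ]
legL [ 0.5464 -0.2783  0.0447] [ 0.5405 -0.279   0.049 ]
legR [ 0.5309 -0.3114  0.0456] [ 0.5263 -0.3118  0.049 ]
[ 0.24077037 -0.63055708  0.19819335] [ 3.14158952e+00 -2.00882441e-05 -2.77676812e+00] [-9.17898197e-01  3.58554464e-01  1.18979769e-02  1.95320762e-05
 -1.22414855e+00 -2.88080235e-01] 0.75
[[-0.357  0.893  0.274  0.166]
 [ 0.934  0.342  0.105 -0.66 ]
 [-0.     0.294 -0.956  0.385]
 [ 0.     0.     0.     1.   ]]
(293, 257) [0.4776 0.0016 0.015 ]
(281, 257) [0.4773 0.0267 0.015 ]
(272, 286) [0.4165 0.0438 0.015 ]
(152, 280) [0.4266 0.2944 0.015 ]
(271, 245) [0.5026 0.0483 0.015 ]
(155, 238) [0.5157 0.2943 0.015 ]
(212, 262) [0.4656 0.1708 0.015 ]
```

Request:
{"name": "arm_command", "arguments": {"commands": [{"tx": -0.1, "ty": 0.06, "twist": 0.03}, {"tx": -0.22, "ty": 0.12, "twist": 0.07}, {"tx": -0.34, "ty": 0.19, "twist": 0.11}, {"tx": -0.46, "ty": 0.26, "twist": 0.15}, {"tx": -0.58, "ty": 0.33, "twist": 0.19}, {"tx": -0.7, "ty": 0.4, "twist": 0.22}, {"tx": -0.8, "ty": 0.45, "twist": 0.26}, {"tx": -0.8, "ty": 0.45, "twist": 0.26}], "claw": 0.8, "grip_force": 25}}

```text
invalid input
```

Request:
{"name": "arm_command", "arguments": {"commands": [{"tx": -0.1, "ty": 0.06, "tz": 0, "twist": 0.03}, {"tx": -0.22, "ty": 0.12, "tz": 0, "twist": 0.07}, {"tx": -0.34, "ty": 0.19, "tz": 0, "twist": 0.11}, {"tx": -0.46, "ty": 0.26, "tz": 0, "twist": 0.15}, {"tx": -0.58, "ty": 0.33, "tz": 0, "twist": 0.19}, {"tx": -0.7, "ty": 0.4, "tz": 0, "twist": 0.22}, {"tx": -0.8, "ty": 0.45, "tz": 0, "twist": 0.26}, {"tx": -0.8, "ty": 0.45, "tz": 0, "twist": 0.26}], "claw": 0.8, "grip_force": 25}}

```text
t: 1.42
eef_pos: [0.3904, -0.4511, 0.1986]
ee_rot: [3.141, 0.001, 2.683]
force: [-1.1, -1.1, 1.1]
width: 0.0702
gripper_force: 0.0
```

Request:
{"name": "arm_command", "arguments": {"commands": [{"tx": -0.02, "ty": 0.1, "tz": 0, "twist": 0}, {"tx": -0.05, "ty": 0.23, "tz": 0.03, "twist": 0}, {"tx": -0.08, "ty": 0.37, "tz": 0.08, "twist": 0}, {"tx": -0.11, "ty": 0.5, "tz": 0.13, "twist": 0}, {"tx": -0.14, "ty": 0.64, "tz": 0.18, "twist": 0}, {"tx": -0.17, "ty": 0.76, "tz": 0.24, "twist": 0}, {"tx": -0.18, "ty": 0.84, "tz": 0.28, "twist": 0}, {"tx": -0.18, "ty": 0.84, "tz": 0.28, "twist": 0}]}}

```text
t: 2.08
eef_pos: [0.5206, -0.2818, 0.1257]
ee_rot: [3.142, -0.003, 2.693]
force: [-0.6, 0.0, -0.6]
width: 0.0698
gripper_force: 0.0
```

Run:
```python
from h import *
for i in range(3): grab_frame("top")
s=get_state();print(s["t"],s["eef_pos"],s["ee_rot"])
im=save("wrist","wrist2")
o=spot_point("bracket_u","wrist")
for r in o[:3]:print(np.round(r["uv"]),r["score"],atz("wrist",r["uv"],.004))
p=s["eef_pos"].copy()
print("TCP px",proj("wrist",p), "pred corners",[proj("wrist",q).round() for q in([.506,-.257,.049],[.491,-.294,.049],[.5456,-.278,.049],[.5303,-.311,.049])])
c=calibration("wrist");np.savez("w2.npz",**{k:np.array(v) for k,v in c.items()})
```

```text
2.2333 [ 0.5197948  -0.28494762  0.12828587] [-3.14134899e+00 -3.40349302e-05  2.69070038e+00]
[324. 227.] 0.86 [ 0.5185 -0.2872  0.004 ]
[228. 289.] 0.82 [ 0.5353 -0.4048  0.004 ]
[440. 168.] 0.67 [ 0.515  -0.1668  0.004 ]
TCP px [327.50177788 277.60261397] pred corners [array([350., 211.]), array([302., 215.]), array([347., 263.]), array([305., 263.])]
```

View pics/wrist2.png

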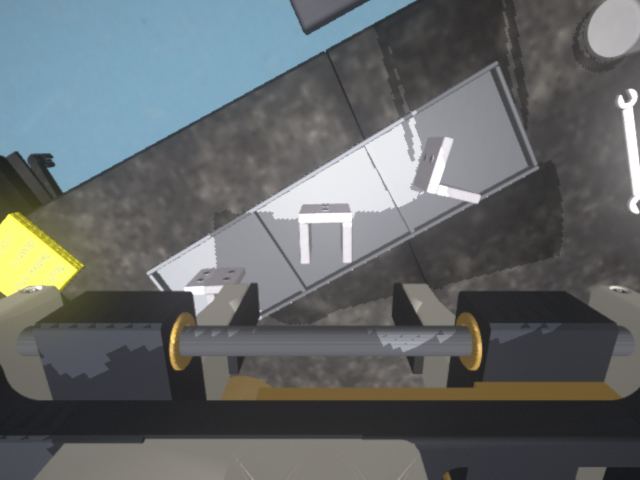

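Wrist view: the U sits at columns 300–354, rows 204–263, square to the fingers and centred on them (col 326), matching predictions. Descending and closing.

Request:
{"name": "arm_command", "arguments": {"commands": [{"tx": 0, "ty": 0, "tz": 0.07, "twist": 0}, {"tx": 0, "ty": 0, "tz": 0.15, "twist": 0}, {"tx": 0, "ty": 0, "tz": 0.23, "twist": 0}, {"tx": 0, "ty": 0, "tz": 0.3, "twist": 0}, {"tx": 0, "ty": 0, "tz": 0.36, "twist": 0}, {"tx": 0, "ty": 0, "tz": 0.4, "twist": 0}, {"tx": 0, "ty": 0, "tz": 0.43, "twist": 0}, {"tx": 0, "ty": 0, "tz": 0.43, "twist": 0}]}}

```text
t: 3.0
eef_pos: [0.5188, -0.2852, 0.0196]
ee_rot: [-3.141, -0.002, 2.689]
force: [-0.4, 0.7, 0.3]
width: 0.0703
gripper_force: 0.0
```

Request:
{"name": "arm_command", "arguments": {"commands": [{"tx": 0, "ty": 0, "tz": 0, "twist": 0}, {"tx": 0, "ty": 0, "tz": 0, "twist": 0}, {"tx": 0, "ty": 0, "tz": 0, "twist": 0}, {"tx": 0, "ty": 0, "tz": 0, "twist": 0}, {"tx": 0, "ty": 0, "tz": 0, "twist": 0}, {"tx": 0, "ty": 0, "tz": 0, "twist": 0}, {"tx": 0, "ty": 0, "tz": 0, "twist": 0}, {"tx": 0, "ty": 0, "tz": 0, "twist": 0}], "claw": 0.3, "grip_force": 25}}

```text
t: 3.67
eef_pos: [0.5199, -0.2849, 0.021]
ee_rot: [-3.142, 0.001, 2.69]
force: [-0.9, -1.1, 2.3]
width: 0.0277
gripper_force: 1.0
```

Run:
```python
from h import *
s=get_state();print(s["t"],s["eef_pos"],s["width"],s["gripper_force"])
w=save("wrist","wrist3");t=save("top","top3");sc=save("scene","s3")
r=lambda a,w,h:cv2.resize(a,(w,h),interpolation=3)
im=np.vstack([np.hstack([r(t[200:280,335:520],400,200),r(sc[230:330,310:530],400,200)]),r(w[120:420,20:620],800,400)])
cv2.imwrite("pics/c3.png",im[:,:,::-1])
```

```text
3.6667 [ 0.51993777 -0.28491404  0.02096077] 0.027738660921204375 0.9961043670773506
```

View pics/c3.png

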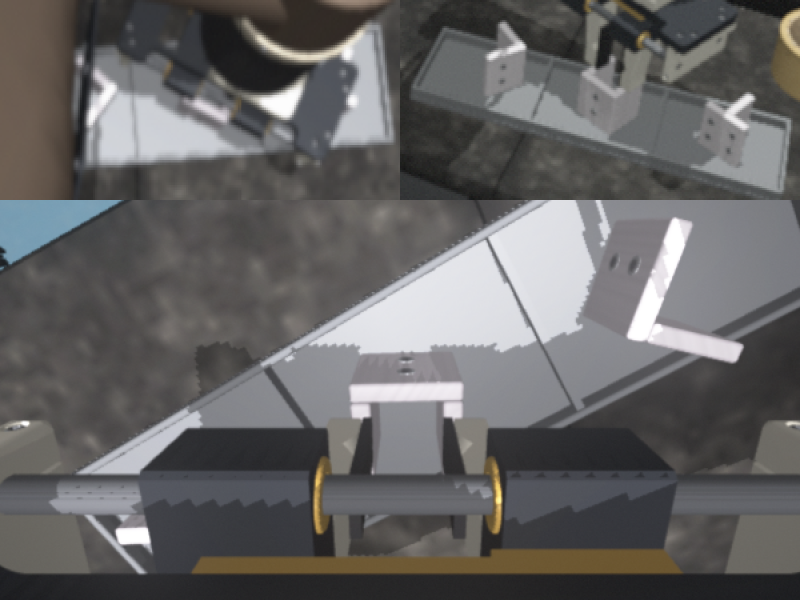

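Run:
```python
from h import *
s=get_state();p=s["eef_pos"];y=s["ee_rot"][2]
tx=np.array([np.cos(y),np.sin(y),0]);ty=np.array([np.sin(y),-np.cos(y),0]);z=np.array([0,0,1.])
cr=lambda q:tuple(((proj("wrist",q)-[20,120])*4/3+[0,200]).round().astype(int).tolist())
for n,a,b,h in[("webtopouter",22,22,.049),("webtopouter",22,-22,.049),("webbot",22,22,.004),("webbot",22,-22,.004),("leginnertop",14,14,.049),("legend",-22,22,.049),("legend",-22,-22,.049)]:
  print(n,cr(np.array([.519,-.285,h])+tx*a/1e3+ty*b/1e3))
for x in(9.5,0,-9.5,-30):
  print("tip x",x,[cr(p+tx*x/1e3+ty*b/1e3+z*h) for b in(14,-14) for h in(0,.019,.047)])
c=calibration("wrist");T=np.array(c["extrinsics"]);print((T[:3,3]-p)@np.c_[tx,ty,z],(T[:3,2])@np.c_[tx,ty,z],np.array(c["camera_matrix"]).tolist())
print(s["width"],s["force"],s["moment"])
for _ in range(4):grab_frame("top")
s=get_state();print(s["width"],s["gripper_force"],s["t"])
```

```text
webtopouter (465, 385)
webtopouter (350, 384)
webbot (454, 353)
webbot (361, 353)
leginnertop (444, 404)
legend (461, 486)
legend (354, 486)
tip x 9.5 [(440, 391), (443, 408), (449, 439), (377, 391), (374, 408), (369, 439)]
tip x 0 [(439, 411), (442, 429), (448, 463), (378, 411), (375, 429), (369, 463)]
tip x -9.5 [(439, 430), (442, 450), (447, 487), (378, 430), (375, 449), (370, 487)]
tip x -30 [(438, 469), (441, 492), (446, 534), (379, 469), (376, 492), (371, 534)]
[ 0.08015189 -0.00056257  0.18683349] [-2.94582033e-01 -6.22261129e-04 -9.55625993e-01] [[332.13116435615734, 0.0, 325.2454996507991], [0.0, 332.13116435615734, 242.69775730757974], [0.0, 0.0, 1.0]]
0.02617799874784174 [ 0.02950621 -0.23320321  3.22517675] [-0.05986505  0.01275169 -0.00309068]
0.026504212267540635 2.0603080093860626 4.0167
```

Run:
```python
import cv2,numpy as np
a=cv2.imread("pics/wrist3.png")[225:405,240:420];b=cv2.imread("pics/s3.png")[225:305,395:475]
g=lambda im:np.clip(255*(im/255.)**.5,0,255).astype(np.uint8)
cv2.imwrite("pics/c4.png",np.hstack([cv2.resize(g(a),(500,500),interpolation=3),cv2.copyMakeBorder(cv2.resize(g(b),(300,300),interpolation=3),0,200,0,0,0)]))
```

```text
(no output)
```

View pics/c4.png

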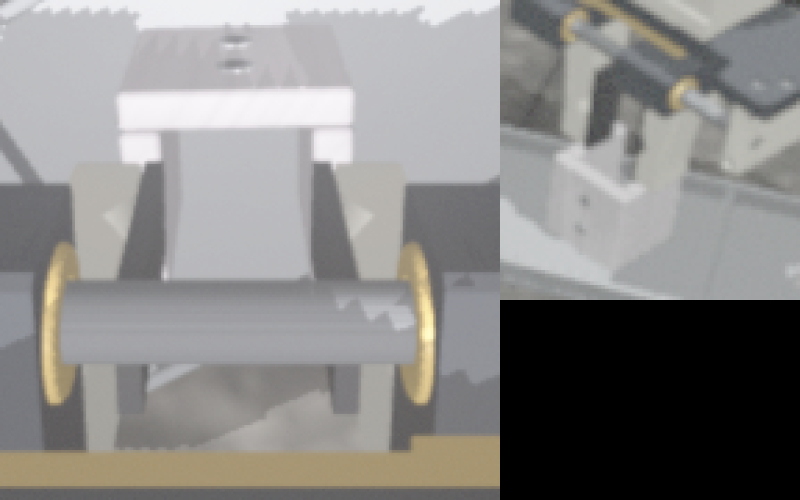

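Run:
```python
from h import *
s=get_state();p=s["eef_pos"];y=s["ee_rot"][2]
tx=np.array([np.cos(y),np.sin(y),0]);ty=np.array([np.sin(y),-np.cos(y),0]);z=np.array([0,0,1.])
im=cv2.resize(cv2.imread("pics/s3.png")[225:305,395:475],(560,560),interpolation=3)
im=np.clip(255*(im/255.)**.6,0,255).astype(np.uint8)
cr=lambda q:tuple(((proj("scene",q)-[395,225])*7).round().astype(int).tolist())
for h,c in((0,(0,0,255)),(.014,(0,200,0)),(.028,(255,0,0))):
  for b in(14,-14):
    cv2.line(im,cr(p+tx*.0095+ty*b/1e3+z*h),cr(p-tx*.0095+ty*b/1e3+z*h),c,1)
U=np.array([.519,-.285,.049])
for a,b in(((22,22),(22,-22)),((22,22),(-22,22)),((22,-22),(-22,-22))):
  cv2.line(im,cr(U+tx*a[0]/1e3+ty*a[1]/1e3),cr(U+tx*b[0]/1e3+ty*b[1]/1e3),(0,255,255),1)
cv2.imwrite("pics/c5.png",im)
```

```text
(no output)
```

View pics/c5.png

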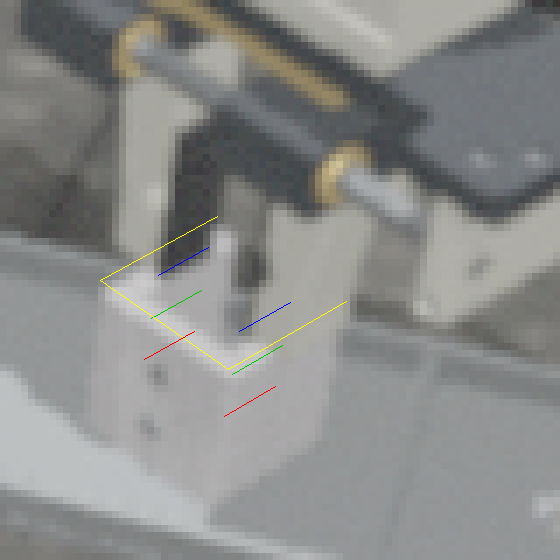

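The two views agree: the fingertips actually end about 28 mm above the reported TCP, i.e. they closed just over the leg tops (z≈0.049); nothing moved. Rise a little, open, go lower.

Request:
{"name": "arm_command", "arguments": {"commands": [{"tx": 0, "ty": 0, "tz": -0.02, "twist": 0}, {"tx": 0, "ty": 0, "tz": -0.04, "twist": 0}, {"tx": 0, "ty": 0, "tz": -0.04, "twist": 0}, {"tx": 0, "ty": 0, "tz": -0.04, "twist": 0}, {"tx": 0, "ty": 0, "tz": -0.04, "twist": 0}, {"tx": 0, "ty": 0, "tz": -0.04, "twist": 0}, {"tx": 0, "ty": 0, "tz": -0.04, "twist": 0}, {"tx": 0, "ty": 0, "tz": -0.04, "twist": 0}], "claw": 0.8}}

```text
t: 4.68
eef_pos: [0.5195, -0.2848, 0.0305]
ee_rot: [-3.142, -0.0, 2.689]
force: [-0.4, 0.0, 0.6]
width: 0.069
gripper_force: 0.0
```

Request:
{"name": "arm_command", "arguments": {"commands": [{"tx": 0, "ty": 0, "tz": 0, "twist": 0}, {"tx": 0, "ty": 0, "tz": 0, "twist": 0}, {"tx": 0, "ty": 0, "tz": 0.02, "twist": 0}, {"tx": 0, "ty": 0, "tz": 0.05, "twist": 0}, {"tx": 0, "ty": 0, "tz": 0.08, "twist": 0}, {"tx": 0, "ty": 0, "tz": 0.1, "twist": 0}, {"tx": 0, "ty": 0, "tz": 0.12, "twist": 0}, {"tx": 0, "ty": 0, "tz": 0.12, "twist": 0}]}}

```text
t: 5.35
eef_pos: [0.5187, -0.2846, -0.001]
ee_rot: [-3.141, -0.002, 2.689]
force: [-0.5, 0.8, -0.4]
width: 0.0701
gripper_force: 0.0
```

Request:
{"name": "arm_command", "arguments": {"commands": [{"tx": 0, "ty": 0, "tz": 0, "twist": 0}, {"tx": 0, "ty": 0, "tz": 0, "twist": 0}, {"tx": 0, "ty": 0, "tz": 0, "twist": 0}, {"tx": 0, "ty": 0, "tz": 0, "twist": 0}, {"tx": 0, "ty": 0, "tz": 0, "twist": 0}, {"tx": 0, "ty": 0, "tz": 0, "twist": 0}, {"tx": 0, "ty": 0, "tz": 0, "twist": 0}, {"tx": 0, "ty": 0, "tz": 0, "twist": 0}], "claw": 0.3, "grip_force": 25}}

```text
t: 6.02
eef_pos: [0.5199, -0.2849, 0.001]
ee_rot: [3.141, 0.001, 2.69]
force: [-0.1, 1.3, 2.5]
width: 0.0438
gripper_force: 24.8
```

Request:
{"name": "arm_command", "arguments": {"commands": [{"tx": 0, "ty": 0, "tz": -0.03, "twist": 0}, {"tx": 0, "ty": 0, "tz": -0.08, "twist": 0}, {"tx": 0, "ty": 0, "tz": -0.15, "twist": 0}, {"tx": 0, "ty": 0, "tz": -0.23, "twist": 0}, {"tx": 0, "ty": 0, "tz": -0.32, "twist": 0}, {"tx": 0, "ty": 0, "tz": -0.4, "twist": 0}, {"tx": 0, "ty": 0, "tz": -0.48, "twist": 0}, {"tx": 0, "ty": 0, "tz": -0.48, "twist": 0}]}}

```text
t: 6.68
eef_pos: [0.5219, -0.2857, 0.1254]
ee_rot: [3.141, 0.006, 2.69]
force: [1.2, 0.2, 0.1]
width: 0.0437
gripper_force: 24.8
```

Run:
```python
from h import *
for c in ("top","scene"):
  save(c,c+"4")
for c in ("top","scene"):
  print(c,[(r["rect"],r["score"]) for r in boxes_of("kit_tray",c)][:2])
s=get_state();print(s["t"],s["eef_pos"],s["width"],s["gripper_force"],s["force"])
a=cv2.imread("pics/top1.png")[225:305,140:320];b=cv2.imread("pics/scene1.png")[180:290,150:315]
b4=cv2.imread("pics/scene4.png")[170:330,330:540]
r=lambda a,w,h:cv2.resize(a,(w,h),interpolation=3)
cv2.imwrite("pics/c6.png",np.vstack([np.hstack([r(a,450,200),np.zeros((200,350,3),np.uint8)]),np.hstack([r(b,450,300),r(b4,350,300)])]))
```

```text
top [([154.2, 237.5, 253.8, 287.7], 0.82)]
scene [([134.7, 204.7, 262.4, 267.5], 0.84)]
6.8833 [ 0.51891433 -0.28458353  0.11992257] 0.043895439618575005 24.846526980400085 [ 0.4701015  -0.50756278 -2.42052037]
```

View pics/c6.png

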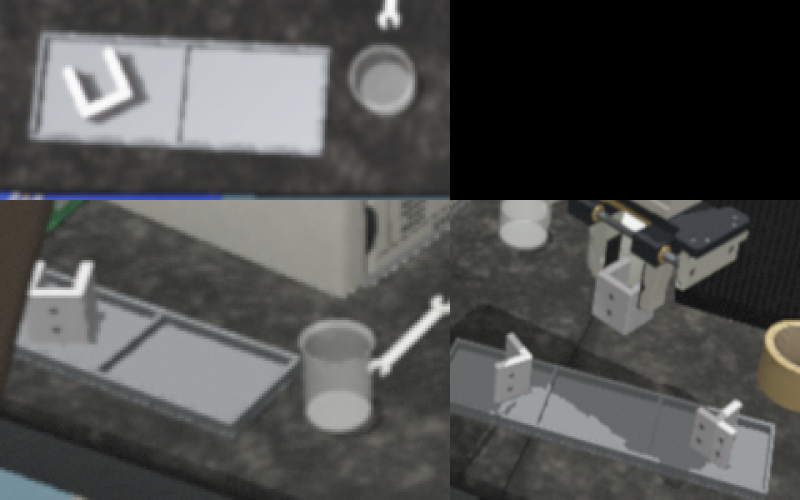

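Run:
```python
from h import *
t=lambda x,y:(140+x/2.5,225+y/2.5); s=lambda x,y:(150+x/2.727,180+(y-200)/2.727)
P=[]
for n,a,b in[("RB",(330,47),(300,357)),("RF",(322,155),(237,432)),("DB",(188,46),(163,317)),("DF",(180,141),(103,370)),("glass top",(382,80),(338,340)),("glass bottom",(384,84),(338,412))]:
  p=tri([ray("top",t(*a)),ray("scene",s(*b))]);P.append(p);print(n,p,atz("top",t(*a),.015),atz("scene",s(*b),.015))
print(np.mean(P[:4],0),np.degrees(np.arctan2(P[0][1]-P[1][1],P[0][0]-P[1][0])))
```

```text
RB [0.5052 0.0481 0.0106] [0.5052 0.0463 0.015 ] [0.4993 0.0463 0.015 ]
RF [0.4163 0.0506 0.0032] [0.4144 0.0503 0.015 ] [0.4047 0.0411 0.015 ]
DB [0.506  0.1685 0.0073] [0.5051 0.166  0.015 ] [0.4966 0.1626 0.015 ]
DF [0.4262 0.1688 0.01  ] [0.4249 0.1688 0.015 ] [0.4216 0.1632 0.015 ]
glass top [ 0.4699 -0.0019  0.0646] [0.4775 0.002  0.015 ] [0.5304 0.0321 0.015 ]
glass bottom [ 0.4768  0.0022 -0.0042] [4.742e-01 3.000e-04 1.500e-02] [ 0.4552 -0.0094  0.015 ]
[0.463425 0.109    0.007775] -1.6108178618113551
```

Request:
{"name": "arm_command", "arguments": {"commands": [{"tx": 0.04, "ty": 0.06, "tz": 0, "twist": -0.03}, {"tx": 0.1, "ty": 0.15, "tz": 0, "twist": -0.06}, {"tx": 0.16, "ty": 0.24, "tz": 0, "twist": -0.1}, {"tx": 0.22, "ty": 0.33, "tz": 0, "twist": -0.14}, {"tx": 0.28, "ty": 0.42, "tz": 0, "twist": -0.18}, {"tx": 0.34, "ty": 0.51, "tz": 0, "twist": -0.22}, {"tx": 0.4, "ty": 0.6, "tz": 0, "twist": -0.26}, {"tx": 0.45, "ty": 0.67, "tz": 0, "twist": -0.3}]}}

```text
t: 7.55
eef_pos: [0.4905, -0.0836, 0.1196]
ee_rot: [3.141, -0.002, -2.649]
force: [-0.1, 0.5, -1.4]
width: 0.0441
gripper_force: 24.8
```

Run:
```python
from h import *
for _ in range(5): grab_frame("top")
s=get_state();p=s["eef_pos"];y=s["ee_rot"][2];print(s["t"],p,s["ee_rot"],s["width"],s["gripper_force"],s["q"])
d=np.array([.463,.115])-p[:2]
print("tx,ty",np.array([[np.cos(y),np.sin(y)],[np.sin(y),-np.cos(y)]])@d/.25,"twist",((y+np.pi/2+np.pi)%(2*np.pi)-np.pi)/np.pi)
```

```text
7.8 [ 0.49124473 -0.08512196  0.12002605] [ 3.14121732e+00 -1.35883527e-03 -2.65604395e+00] 0.04360197719341934 24.84655648469925 [ 2.23303671e-01  1.37812805e-01 -4.79168107e-01 -1.25245378e-05
 -9.55225097e-01 -1.30854431e+00]
tx,ty [-0.27366194  0.76069323] twist -0.34544504666587694
```

Request:
{"name": "arm_command", "arguments": {"commands": [{"tx": -0.02, "ty": 0.06, "tz": 0, "twist": -0.03}, {"tx": -0.06, "ty": 0.16, "tz": 0, "twist": -0.06}, {"tx": -0.1, "ty": 0.28, "tz": 0, "twist": -0.1}, {"tx": -0.14, "ty": 0.4, "tz": 0, "twist": -0.14}, {"tx": -0.18, "ty": 0.51, "tz": 0, "twist": -0.18}, {"tx": -0.22, "ty": 0.62, "tz": 0, "twist": -0.22}, {"tx": -0.25, "ty": 0.71, "tz": 0, "twist": -0.26}, {"tx": -0.27, "ty": 0.76, "tz": 0, "twist": -0.3}]}}

```text
t: 8.47
eef_pos: [0.4624, 0.1157, 0.1204]
ee_rot: [3.141, -0.0, -1.712]
force: [0.5, 0.0, -2.0]
width: 0.0436
gripper_force: 24.8
```

Run:
```python
from h import *
for _ in range(5): grab_frame("top")
s=get_state();p=s["eef_pos"];y=s["ee_rot"][2];print(s["t"],p,s["ee_rot"],s["width"],s["gripper_force"])
w=save("wrist","wrist7");sc=save("scene","s7")
r=lambda a,w,h:cv2.resize(a,(w,h),interpolation=3)
b=sc[150:290,130:310].copy()
cv2.imwrite("pics/c7.png",np.hstack([r(w[80:440,100:580],480,360),cv2.copyMakeBorder(r(b,320,249),0,111,0,0,0)])[:,:,::-1])
for c,q in(("wrist",[.463,.109,.004]),("wrist",[.5052,.0481,.0150]),("wrist",[.4163,.0506,.015]),("wrist",[.506,.1685,.015]),("wrist",[.4262,.1688,.015])):print((proj(c,q)-[100,80]).round())
```

```text
8.7167 [0.46243741 0.11344552 0.12025477] [ 3.14079906e+00 -7.82903189e-04 -1.72104508e+00] 0.04377341429713318 24.84643667936325
[223. 145.]
[164.  88.]
[267.  75.]
[189. 214.]
[271. 203.]
```

View pics/c7.png

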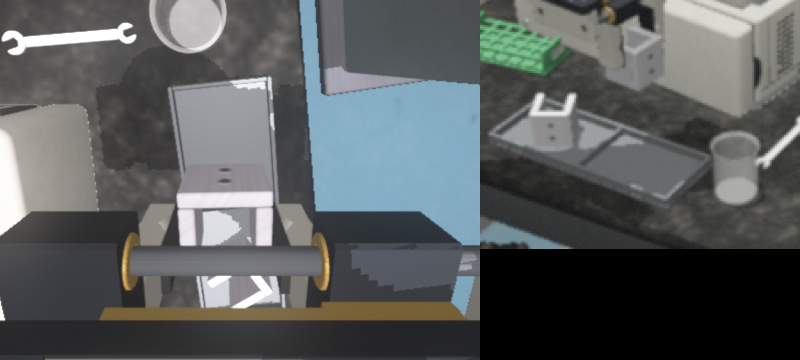

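Bracket is held upright, its centre over the right place (right tray corners at (170,88) and (271,77), about 5 px from prediction: shift 4 mm towards the robot). Lowering.

Request:
{"name": "arm_command", "arguments": {"commands": [{"tx": 0, "ty": 0.01, "tz": 0.06, "twist": 0}, {"tx": 0, "ty": 0.016, "tz": 0.14, "twist": 0}, {"tx": 0, "ty": 0.016, "tz": 0.22, "twist": 0}, {"tx": 0, "ty": 0.016, "tz": 0.3, "twist": 0}, {"tx": 0, "ty": 0.016, "tz": 0.37, "twist": 0}, {"tx": 0, "ty": 0.016, "tz": 0.42, "twist": 0}, {"tx": 0, "ty": 0.016, "tz": 0.45, "twist": 0}, {"tx": 0, "ty": 0.016, "tz": 0.46, "twist": 0}]}}

```text
t: 9.48
eef_pos: [0.458, 0.1139, 0.0045]
ee_rot: [3.14, -0.002, -1.719]
force: [0.1, -0.3, -1.0]
width: 0.0439
gripper_force: 24.8
```

Request:
{"name": "arm_command", "arguments": {"commands": [{"tx": 0, "ty": 0, "tz": 0, "twist": 0}, {"tx": 0, "ty": 0, "tz": 0.004, "twist": 0}, {"tx": 0, "ty": 0, "tz": 0.008, "twist": 0}, {"tx": 0, "ty": 0, "tz": 0.012, "twist": 0}, {"tx": 0, "ty": 0, "tz": 0.014, "twist": 0}, {"tx": 0, "ty": 0, "tz": 0.014, "twist": 0}, {"tx": 0, "ty": 0, "tz": 0.014, "twist": 0}, {"tx": 0, "ty": 0, "tz": 0.014, "twist": 0}]}}

```text
t: 10.15
eef_pos: [0.4586, 0.1151, 0.0023]
ee_rot: [-3.141, 0.0, -1.717]
force: [-0.0, 0.3, -0.8]
width: 0.0439
gripper_force: 24.8
```

Request:
{"name": "arm_command", "arguments": {"commands": [{"tx": 0, "ty": 0, "tz": 0.004, "twist": 0}, {"tx": 0, "ty": 0, "tz": 0.006, "twist": 0}, {"tx": 0, "ty": 0, "tz": 0.008, "twist": 0}, {"tx": 0, "ty": 0, "tz": 0.008, "twist": 0}, {"tx": 0, "ty": 0, "tz": 0.008, "twist": 0}, {"tx": 0, "ty": 0, "tz": 0.008, "twist": 0}, {"tx": 0, "ty": 0, "tz": 0.008, "twist": 0}, {"tx": 0, "ty": 0, "tz": 0.008, "twist": 0}]}}

```text
t: 10.82
eef_pos: [0.4586, 0.1151, 0.0009]
ee_rot: [-3.141, 0.0, -1.716]
force: [-4.2, -0.5, 10.2]
width: 0.044
gripper_force: 24.8
```

Contact (10 N up). Release a moderate amount and rise.

Request:
{"name": "arm_command", "arguments": {"commands": [{"tx": 0, "ty": 0, "tz": 0, "twist": 0}, {"tx": 0, "ty": 0, "tz": 0, "twist": 0}, {"tx": 0, "ty": 0, "tz": 0, "twist": 0}, {"tx": 0, "ty": 0, "tz": 0, "twist": 0}, {"tx": 0, "ty": 0, "tz": 0, "twist": 0}, {"tx": 0, "ty": 0, "tz": 0, "twist": 0}, {"tx": 0, "ty": 0, "tz": 0, "twist": 0}, {"tx": 0, "ty": 0, "tz": 0, "twist": 0}], "claw": 0.75}}

```text
t: 11.48
eef_pos: [0.4585, 0.115, 0.0001]
ee_rot: [3.142, -0.0, -1.717]
force: [0.5, -0.7, 0.1]
width: 0.0659
gripper_force: 0.0
```

Request:
{"name": "arm_command", "arguments": {"commands": [{"tx": 0, "ty": 0, "tz": -0.03, "twist": 0}, {"tx": 0, "ty": 0, "tz": -0.08, "twist": 0}, {"tx": 0, "ty": 0, "tz": -0.15, "twist": 0}, {"tx": 0, "ty": 0, "tz": -0.23, "twist": 0}, {"tx": 0, "ty": 0, "tz": -0.32, "twist": 0}, {"tx": 0, "ty": 0, "tz": -0.4, "twist": 0}, {"tx": 0, "ty": 0, "tz": -0.5, "twist": 0}, {"tx": 0, "ty": 0, "tz": -0.5, "twist": 0}]}}

```text
t: 12.15
eef_pos: [0.4611, 0.1163, 0.1303]
ee_rot: [-3.135, 0.004, -1.716]
force: [0.7, 0.4, 0.2]
width: 0.0654
gripper_force: 0.0
```

Run:
```python
from h import *
for _ in range(4): grab_frame("top")
s=get_state();print(s["t"],s["eef_pos"],s["width"],s["force"])
w=save("wrist","wrist8");sc=save("scene","s8")
print([(np.round(r["uv"]),round(r["score"],2),atz("wrist",r["uv"],.004)) for r in spot_point("bracket_u","wrist")][:4])
r=lambda a,w,h:cv2.resize(a,(w,h),interpolation=3)
cv2.imwrite("pics/c8.png",np.hstack([r(w[80:440,100:580],480,360),cv2.copyMakeBorder(r(sc[150:290,130:310],320,249),0,111,0,0,0)])[:,:,::-1])
```

```text
12.35 [0.45805138 0.11481382 0.1249317 ] 0.06555971406897751 [-0.77873756  0.16147356 -0.16665535]
[(array([322., 229.]), 0.75, array([0.4608, 0.1141, 0.004 ]))]
```

View pics/c8.png

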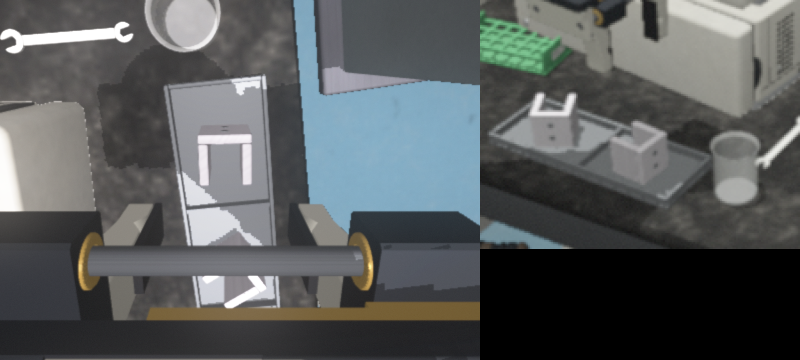

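The wrist view shows the U at (198–254, 124–184), upright and inside the right place. The scene view shows it standing on the tray floor with the gripper clear.

```bash
python3 -c "
from station import *
print(job_done())"
```

```text
the job is handed in; nothing more can be done
None
```

The U-shaped bracket stands upright and released in the tray's right place, the L and T brackets were not touched, and the job was handed in at about 12 s; no verdict came back.

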